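# Seat the spring index pin in the hidden notch of an index rail

### The job

Take the red-handled spring pin out of its wooden block, put its foot down through the square opening of the index rail, then draw it along the slot, pressing lightly, until the foot drops into the notch that is hidden under the cover. Stop there without forcing the pin, let go and leave it standing upright in the notch. Do not disturb the oil bottle, the tape measure or the sanding block.

Things in the scene. Friction and masses are not known exactly. Their poses are not given: they have to be found in the camera images.
- index_rail: Fixed aluminium rail 370 (y) x 54 (x) x 38 mm (z up), flat on the table; origin: centre of underside. Cover z 24 to 38 mm with a square opening and a slot. Beneath it a track (two flanks, top z = 14 mm, 17 mm gutter between, floor z = 6 mm) carries the pin's foot. More than 20 N of the pin on the rail harms it; its square notch walls stop a dropped foot dead.
- opening (a point): Centre of the 34 x 34 mm square opening, at the cover's top face: rail y = +75 mm, z = 38 mm. From here an 11 mm wide slot runs along the centre line (x = 0) in the rail's -y direction to y = -85 mm.
- slot_end (a point): Far end of the slot, at the cover's top: rail y = -81 mm, where the pin's axis would stop. One notch (29 mm long in y, floor z = 6 mm, so 8 mm deep) is cut across both track flanks, out of sight under the cover; its centre lies somewhere from rail y = +20 to -55 mm, different each time, not measured.
- index_pin: Loose spring pin, about 0.1 kg, upright in its block at the start; stands by itself on a flat. Origin: on its axis at the foot's underside with the spring relaxed; z up the axis. Red round handle 26 mm diameter, z = 64 to 112 mm (grip at 90); steel sleeve 19 mm diameter, z = 50 to 64 mm; below it the spring plunger.
- pin_foot (a point): Centre of the underside of the brass foot: disc 26 mm diameter, 8 mm thick (wider than the slot), on a stem 7 mm diameter (narrower). Foot and stem are the plunger, which can be pushed up into the sleeve by at most 14 mm; it pushes back with 2.1 N at first and 0.7 N more per mm (11.9 N at 14 mm), then rigid.
- holder: Fixed wooden block 52 x 52 x 30 mm; origin at the centre of its underside. The pin stands in its central round hole (30 mm diameter, floor 10 mm above the table).
- oil_bottle: Bystander: small oil bottle with a red spout, 44 mm diameter, 122 mm high; origin at its underside.
- tape_measure: Bystander: yellow tape measure lying on its side, 68 x 85 x 34 mm; origin at its underside.
- sanding_block: Bystander: wooden sanding block, 66 x 112 x 32 mm; origin at its underside.
Not all that is in view belongs to the job. What is meant by the index_pin is not blue or green, and is the larger of those in its own colour.

How it is judged:
By the outcome, as a careful person would: the job done as asked, in the order asked, and still so for the second after the job is handed in, with the robot touching nothing.
It also fails if it takes over 64 s, if anything falls off the work surface, if the arm or the gripper's body presses on something with over 40 N, if the wrist force passes 120 N, or if a joint passes its speed limit or range.

### The arm

A 6-joint arm with a two-finger parallel gripper is mounted at the origin on a cart in front of the work surface, level with it; the furniture and walls round the work are solid. World frame = base frame: x ahead of the robot, y to its left, z up, the work surface at z = 0. Lengths are in m, angles in rad, forces in N, time in s.
With the tool pointing down it reaches from about 0.325 to 0.9 m from the base axis. Payload 6.1 kg.
Tool frame: the origin (TCP) lies midway between the tips of the shut fingers; the grasp point (between the pads) lies 19 mm behind it; z points along the fingers, y is the line along which they close (so a half turn about z gives the same grasp; the last joint's range is limited). The gripper opens to 85 mm and grips with 20 to 120 N. Pads are 22 mm wide; open, the fingers measure 114 mm over their backs; the gripper's body (76 mm by 85 mm) begins 54 mm behind the grasp point. The pads swing forward as they close: fully open they stand 13 mm farther back than shut.
Start: joints at [1.2, 0.22, 1.526, -0, 1.395, -0.126], TCP at [0.151, 0.606, 0.231] pointing down, gripper open.
Joint ranges: [-2.98, 2.98], [-0.91, 2.08], [0.09, 2.57], [-1.24, 4.39], [0.2, 2.65], [-2.68, 2.68]. Speed limits (rad/s): [2.57, 2.57, 3.01, 3.14, 3.14, 3.14].

### API

Orientations are given as [roll, pitch, yaw] about the fixed x, y, z axes, in that order (R = Rz(yaw) Ry(pitch) Rx(roll)).
In Python, from plant import movep, move_l, set_joints, gripper_to, hold, inverse_kinematics, observe, get_image, get_calibration, Unreachable, job_done gives the robot as it stands. Calls block until the motion is done:
- movep(position, orientation): joint-space move of the TCP to a pose.
- move_l(position, feed=0.15, rotation=None, max_force=None): straight line of the TCP; rotation=None keeps the orientation; feed is the mean speed in m/s. With max_force (N) it stops when the force on the tool has changed by that much, and returns True; else False.
- set_joints(angles): joint-space move.
- gripper_to(opening, f_grip=None): finger opening in m; f_grip is the grip in N (None keeps the last); returns when the fingers have stopped.
- hold(seconds).
- inverse_kinematics(position, orientation): joint angles nearest the present ones, or None.
- observe(): the state.
- get_image(name): name is "scene" or "top" or "wrist"; returns (picture, depth): 400x640x3 uint8, red, green, blue; 400x640 float32, m along the optical axis (not along the pixel's ray), 0 where there is no reading.
- get_calibration(name): a dict with "intrinsics" (3x3 intrinsics, pixels), "world_from_camera" (4x4, takes a point from camera to world coordinates). Camera axes: x right, y down, z forward; pixel columns grow to the right and rows downward; lengths in m; the calibration is good to about 2 mm. A picture is of the moment at which its call begins: read the wrist's pose just before it. get_calibration takes no time and is no camera call; for the wrist camera it gives the pose at the moment of the call.
A pose or a line that the arm cannot do raises Unreachable and nothing moves.
- job_done(): hands the job in; it is judged then, once.
The state is a dict: "time_s": time; "q": joint angles; "joint_velocities": joint speeds; "joint_torque": joint torques, N m; "eef_pos": TCP position; "tcp_rot": TCP orientation; "ft_force": force on the tool from outside, world axes, zero at the start; "torque": the same for the moment, N m; "opening": finger opening in m; "grasp_force": force on a finger pad.
Only numpy, scipy, OpenCV 4.12 (cv2) and the standard library are available. Lean on these libraries where they do the work, as an engineer would, in place of code of your own. Each camera call takes 0.05 s, during which the arm holds its last target. There are 200 camera calls.

## Working session

There is one attempt and no reset: what is moved stays moved. The work goes in short steps, each a Python script; the robot and the scene stay as the last script left them, time stands still between calls to the robot, and variables do not carry over. Pictures are saved under pics/ and viewed, at most 10 in all, crops included, and the job is handed in when it is done.

```bash
ls; mkdir -p pics; python3 - <<'E'
from plant import *
import cv2,numpy as np
for n in("scene","top"):
    im,d=get_image(n); np.savez(f"pics/{n}.npz",im=im,d=d); cv2.imwrite(f"pics/{n}.png",im[...,::-1])
    c=get_calibration(n); print(n,np.round(c["intrinsics"],1).tolist(),np.round(c["world_from_camera"],3).tolist())
print(observe())
E
```

```text
pics
scene [[493.8, 0.0, 319.4], [0.0, 493.8, 200.1], [0.0, 0.0, 1.0]] [[-0.438, -0.527, 0.728, -0.191], [-0.899, 0.237, -0.369, 0.33], [0.022, -0.816, -0.578, 0.625], [0.0, 0.0, 0.0, 1.0]]
top [[373.3, 0.0, 322.2], [0.0, 373.3, 201.2], [0.0, 0.0, 1.0]] [[0.04, -0.977, 0.21, 0.368], [-0.999, -0.038, 0.016, -0.068], [-0.007, -0.211, -0.978, 0.887], [0.0, 0.0, 0.0, 1.0]]
{'time_s': 0.1, 'q': array([ 1.19988250e+00,  2.21127993e-01,  1.52750277e+00, -5.53841941e-05,
        1.39470501e+00, -1.26122575e-01]), 'joint_velocities': array([ 0.0004514 ,  0.00080685, -0.00364824,  0.00057755, -0.00014526,
       -0.00227517]), 'joint_torque': array([ 1.60777116e-03, -4.98240709e+01, -3.90545762e+01, -3.05164385e-04,
        5.65504524e-03,  2.55928961e-05]), 'eef_pos': array([0.15130584, 0.60584314, 0.23031737]), 'tcp_rot': array([-3.13985653e+00, -1.65186055e-04,  2.89681101e+00]), 'ft_force': array([ 0.13231339, -0.19971348,  0.43922098]), 'torque': array([ 0.03069371, -0.03911607, -0.00314814]), 'grasp_force': 0.0, 'opening': 0.08504040374072568}
```

View pics/scene.png

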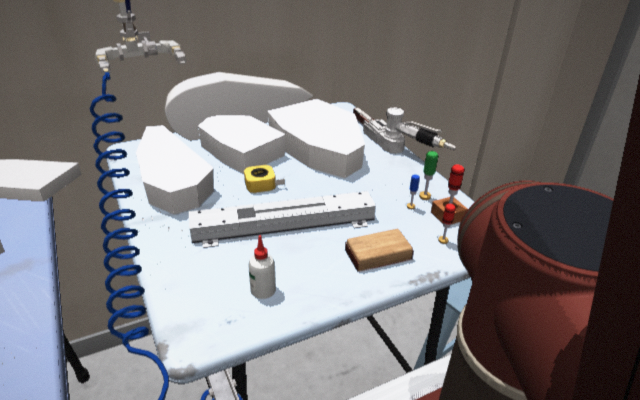

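View pics/top.png

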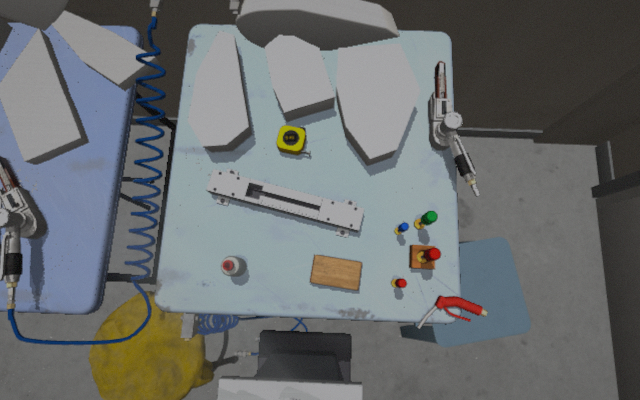

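The scene has a big red pin in the block (top view 430,255). What could be mistaken for it: the small red pin (400,283), green pin (429,217), blue pin (403,228), red bottle spout (232,266) and red pliers on the floor (460,303). I choose the one at (430,255), in the wooden block. Next I measure it and take a close crop.

```bash
cat > h.py <<'E'
from plant import *
import cv2,numpy as np
def ray(c,uv,z):
    K=c["intrinsics"];T=c["world_from_camera"]
    d=T[:3,:3]@np.linalg.solve(K,[uv[0],uv[1],1.]);o=T[:3,3]
    return o+d*(z-o[2])/d[2]
def cloud(c,d):
    K=c["intrinsics"];T=c["world_from_camera"]
    v,u=np.mgrid[:d.shape[0],:d.shape[1]]
    P=np.stack([(u-K[0,2])/K[0,0]*d,(v-K[1,2])/K[1,1]*d,d],-1)
    return P@T[:3,:3].T+T[:3,3]
def mask(im,lo,hi):
    return cv2.inRange(cv2.cvtColor(im,cv2.COLOR_RGB2HSV),np.array(lo),np.array(hi))
E
python3 - <<'E'
from h import *
S={}
for n in("top","scene"):
    z=np.load(f"pics/{n}.npz");im,d=z["im"],z["d"];c=get_calibration(n);P=cloud(c,d)
    S[n]=(im,d,c,P)
    red=mask(im,(0,150,70),(8,255,255))|mask(im,(172,150,70),(180,255,255))
    cols={"red":red,"green":mask(im,(45,120,50),(85,255,255)),"blue":mask(im,(100,170,60),(130,255,255)),"yellow":mask(im,(22,150,120),(34,255,255))}
    for k,m in cols.items():
        N,L,st,ce=cv2.connectedComponentsWithStats(m)
        for i in range(1,N):
            if st[i,4]<25: continue
            q=P[(L==i)&(d>0)]
            if len(q)==0: continue
            md=np.median(q,0)
            if 0.2<md[0]<1 and abs(md[1])<.6 and md[2]>0.0: 
                t=q[q[:,2]>np.percentile(q[:,2],95)-.006]
                print(n,k,ce[i].round(),st[i,4],"med",md.round(3),"top",t.mean(0).round(3),"zmax",np.percentile(q[:,2],97).round(3))
im,d,c,P=S["top"]
m=((P[...,2]>.031)&(P[...,2]<.045)&(d>0)).astype(np.uint8)
N,L,st,ce=cv2.connectedComponentsWithStats(m)
for i in range(1,N):
    if st[i,4]>200 and 180<ce[i][0]<450:
        q=P[L==i]; r=cv2.minAreaRect(q[:,:2].astype(np.float32)); print(st[i].tolist(),[np.round(x,4) for x in r],q[:,2].mean())
for n,(x,y,w,h) in {"scene":(390,130,100,130),"top":(200,160,180,90)}.items():
    pass
a=S["scene"][0][130:260,390:490];b=S["top"][0][160:245,200:370]
a=cv2.resize(a,None,fx=3.5,fy=3.5,interpolation=2);b=cv2.resize(b,None,fx=2.6,fy=2.6,interpolation=2)
o=np.zeros((455,800,3),np.uint8);o[:a.shape[0],:a.shape[1]]=a;o[:b.shape[0],355:355+b.shape[1]]=b
cv2.imwrite("pics/crop1.png",o[...,::-1])
E
```

```text
top red [434. 253.] 111 med [ 0.433 -0.287  0.121] top [ 0.433 -0.287  0.121] zmax 0.124
top red [401. 283.] 57 med [ 0.371 -0.228  0.084] top [ 0.372 -0.228  0.084] zmax 0.086
top red [458. 305.] 480 med [ 0.33  -0.367  0.02 ] top [ 0.33  -0.368  0.021] zmax 0.024
top green [430. 216.] 119 med [ 0.511 -0.284  0.11 ] top [ 0.511 -0.286  0.111] zmax 0.113
top blue [151.  27.] 80 med [0.842 0.291 0.248] top [0.847 0.289 0.249] zmax 0.251
top blue [149.  52.] 96 med [0.796 0.299 0.224] top [0.793 0.303 0.228] zmax 0.231
top blue [152.  72.] 151 med [0.774 0.305 0.192] top [0.757 0.306 0.206] zmax 0.208
top blue [151.  94.] 151 med [0.743 0.312 0.169] top [0.72  0.311 0.185] zmax 0.187
top blue [151. 113.] 135 med [0.698 0.316 0.154] top [0.685 0.315 0.166] zmax 0.169
top blue [150. 143.] 244 med [0.647 0.322 0.125] top [0.647 0.322 0.147] zmax 0.149
top blue [148. 175.] 116 med [0.574 0.33  0.106] top [0.566 0.332 0.112] zmax 0.115
top blue [152. 186.] 30 med [0.566 0.336 0.064] top [0.563 0.335 0.069] zmax 0.074
top blue [144. 215.] 71 med [0.498 0.341 0.081] top [0.498 0.342 0.088] zm
[... 1061 characters left out ...]
35
[163, 4, 67, 7, 251] [array([1.06  , 0.2987]), array([0.1777, 0.0068]), np.float64(89.9936)] 0.037702235191460445
[303, 40, 70, 5, 211] [array([ 0.9683, -0.0765]), array([0.1764, 0.0055]), np.float64(89.8708)] 0.03816148520539901
[433, 95, 20, 26, 341] [array([ 0.7965, -0.3421]), array([0.0458, 0.0675]), np.float64(86.65)] 0.037294028049128104
[433, 122, 17, 25, 204] [array([ 0.7277, -0.3292]), array([0.0677, 0.029 ]), np.float64(21.9597)] 0.0357664809949759
[277, 126, 29, 26, 515] [array([0.7051, 0.0281]), array([0.0641, 0.0616]), np.float64(81.3986)] 0.03329645964076947
[207, 169, 158, 62, 3189] [array([0.5523, 0.034 ]), array([0.3701, 0.055 ]), np.float64(77.2312)] 0.037631759730794086
```

View pics/crop1.png

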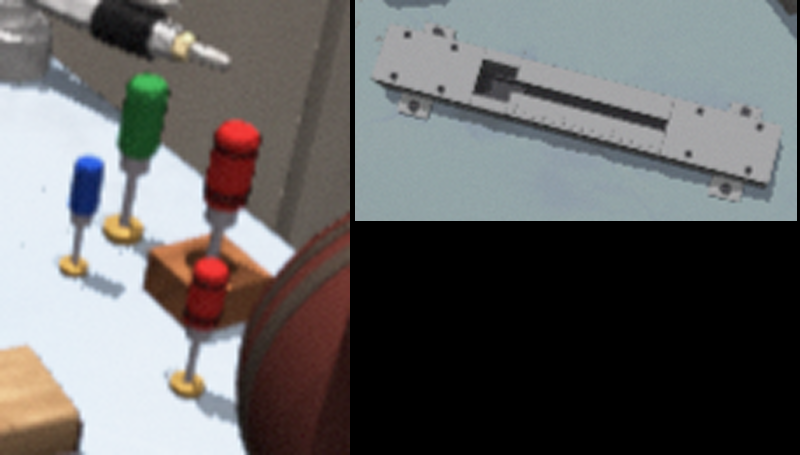

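The crop confirms it: the large red pin stands in the wooden block (crop 235,165), and the smaller red one stands free at (207,290). The rail's opening is at its left end (crop 495,78), so rail +y is roughly world +y. I'll look at the rail and then the pin from close by with the wrist camera. The fingers will close across the slot, so the grip centres the pin on that axis.

```bash
python3 - <<'E'
from h import *
z=np.load("pics/top.npz");P=cloud(get_calibration("top"),z["d"])
b=(P[...,0]>.6)&(P[...,0]<.85)&(P[...,1]>-.35)&(P[...,1]<.25);print("box max z",P[b][:,2].max())
yaw=np.deg2rad(77.2);R=[np.pi,0,yaw]
gripper_to(0.05)
o=[]
for n,p in {"wr":[.50,.04,.28],"wp":[.433,-.287,.25]}.items():
    movep(p,R);hold(.15);c=get_calibration("wrist");im,d=get_image("wrist")
    np.savez(f"pics/{n}.npz",im=im,d=d,K=c["intrinsics"],T=c["world_from_camera"]);o.append(im)
    print(n,observe()["time_s"],observe()["eef_pos"].round(4),observe()["tcp_rot"].round(4),np.round(c["world_from_camera"],3).tolist(),c["intrinsics"][0].round(1))
cv2.imwrite("pics/w12.png",cv2.resize(np.vstack(o),None,fx=.75,fy=.75,interpolation=cv2.INTER_AREA)[...,::-1])
E
```

```text
box max z 0.10499736853258024
wr 3.1167 [0.5    0.0406 0.28  ] [-3.1415 -0.      1.3485] [[0.975, -0.212, -0.066, 0.518], [-0.222, -0.929, -0.295, 0.117], [0.001, 0.303, -0.953, 0.423], [0.0, 0.0, 0.0, 1.0]] [315.9   0.  325.8]
wp 4.5833 [ 0.4337 -0.2861  0.2502] [3.1412 0.     1.3492] [[0.975, -0.211, -0.065, 0.452], [-0.221, -0.929, -0.296, -0.21], [0.002, 0.303, -0.953, 0.393], [0.0, 0.0, 0.0, 1.0]] [315.9   0.  325.8]
```

View pics/w12.png

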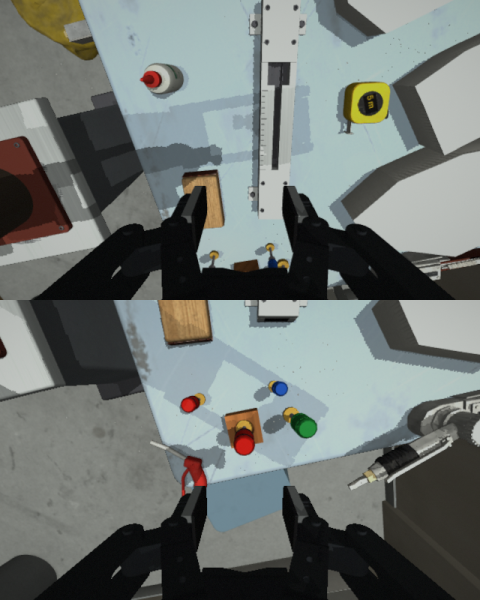

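The wrist picture over the rail shows the cover, with the opening at (278,73) and the slot down to (276,168). The second shows the big red pin in its block at (243,440), nearly centred between the fingers. I'll compute both positions.

```bash
cat >> h.py <<'E'
def railfit(im,d,c):
    """rail frame from the cover's depth outline, opening/slot from dark pixels on the cover plane"""
    P=cloud(c,d); m=((P[...,2]>.030)&(P[...,2]<.046)&(d>0)&(np.hypot(P[...,0]-.552,P[...,1]-.034)<.21)).astype(np.uint8)
    N,L,st,_=cv2.connectedComponentsWithStats(m);i=1+st[1:,4].argmax()
    cn=max(cv2.findContours((L==i).astype(np.uint8),0,2)[0],key=len)[:,0]
    W=np.array([ray(c,p,.038)[:2] for p in cn]);r=cv2.minAreaRect(W.astype(np.float32))
    e=np.array([.2215,.9752]);n=np.array([.9752,-.2215])
    v,u=np.mgrid[:400,:640];D=np.stack([u,v,np.ones_like(u)],-1)@np.linalg.inv(c["intrinsics"]).T@c["world_from_camera"][:3,:3].T
    o=c["world_from_camera"][:3,3];G=o+D*((.038-o[2])/D[...,2])[...,None]
    q=G[...,:2]-[.5523,.034];s=q@e;t=q@n
    dark=(im.max(-1)<105)&(abs(s)<.17)&(abs(t)<.022)
    return r,s,t,dark
E
python3 - <<'E'
from h import *
for n in("top","wr"):
    z=np.load(f"pics/{n}.npz");c=dict(intrinsics=z["K"],world_from_camera=z["T"]) if n=="wr" else get_calibration(n)
    r,s,t,k=railfit(z["im"],z["d"],c);print(n,[np.round(x,4) for x in r])
    N,L,st,_=cv2.connectedComponentsWithStats(k.astype(np.uint8),connectivity=8);i=1+st[1:,4].argmax();k=L==i
    op=k&(s>.05);print(" dark s",np.percentile(s[k],[.5,99.5]).round(4),"opening t",np.percentile(t[op],[3,97]).round(4),"s of wide",s[k&(abs(t)>.010)].min().round(4),s[k&(abs(t)>.010)].max().round(4))
    for a in np.arange(-.08,.05,.02):
        b=k&(s>a)&(s<a+.02);print("  ",round(a,2),b.sum(),t[b].mean().round(4),np.percentile(t[b],[2,98]).round(4))
z=np.load("pics/wp.npz");c=dict(intrinsics=z["K"],world_from_camera=z["T"]);im,d=z["im"],z["d"];P=cloud(c,d)
red=mask(im,(0,150,60),(8,255,255))|mask(im,(172,150,60),(180,255,255))
N,L,st,ce=cv2.connectedComponentsWithStats(red)
for i in range(1,N):
    if st[i,4]>100:
        q=P[(L==i)];zt=np.percentile(q[:,2],95);T=(L==i)&(P[...,2]>zt-.005)
        (u,v),rad=cv2.minEnclosingCircle(np.argwhere(T)[:,::-1].astype(np.float32));p=ray(c,(u,v),zt)
        print(ce[i].round(),st[i,4],zt.round(4),"mean",P[T].mean(0).round(4),"circ",p.round(4),rad)
w=(P[...,2]>.024)&(P[...,2]<.036)&(np.hypot(P[...,0]-.433,P[...,1]+.287)<.05)&(d>0)
print("holder",[np.round(x,4) for x in cv2.minAreaRect(P[w][:,:2].astype(np.float32))])
E
```

```text
top [array([0.5515, 0.0338]), array([0.3692, 0.0553]), np.float64(77.1737)]
 dark s [-0.0826  0.0914] opening t [-0.0148  0.0158] s of wide 0.0588 0.0916
   -0.08 39 0.0003 [-0.0044  0.0054]
   -0.06 39 0.0003 [-0.0047  0.0054]
   -0.04 39 0.0004 [-0.0047  0.0054]
   -0.02 39 0.0002 [-0.0051  0.0052]
   0.0 38 0.0002 [-0.0048  0.0052]
   0.02 37 0.0004 [-0.0044  0.0053]
   0.04 40 0.0014 [-0.005   0.0142]
wr [array([0.552 , 0.0287]), array([0.3595, 0.0547]), np.float64(77.1354)]
 dark s [-0.082   0.0915] opening t [-0.0136  0.0171] s of wide 0.0595 0.0915
   -0.08 112 0.0016 [-0.0032  0.0064]
   -0.06 130 0.0017 [-0.0036  0.0068]
   -0.04 138 0.0016 [-0.0034  0.0068]
   -0.02 128 0.0017 [-0.0036  0.0067]
   0.0 152 0.0016 [-0.0035  0.0067]
   0.02 152 0.0019 [-0.0031  0.0069]
   0.04 175 0.0016 [-0.0105  0.013 ]
[253. 138.] 367 0.0867 mean [ 0.3741 -0.2296  0.0874] circ [ 0.3746 -0.2295  0.0867] 10.12432861328125
[326. 190.] 682 0.1236 mean [ 0.4339 -0.287   0.1241] circ [ 0.434  -0.2866  0.1236] 13.530158996582031
[259. 230.] 834 0.0237 mean [ 0.3371 -0.343   0.0248] circ [ 0.3243 -0.3507  0.0237] 24.811233520507812
holder [array([ 0.4333, -0.2893]), array([0.0526, 0.0521]), np.float64(88.1215)]
```

```bash
cat >> h.py <<'E'
YAW=np.deg2rad(77.17);RD=[np.pi,0,YAW]
E_=np.array([.2221,.9750]);N_=np.array([.9750,-.2221]);C0=np.array([.5523,.034])
def rail(s,t,z): return [*(C0+s*E_+t*N_),z]
def tell():
    o=observe();q=o["eef_pos"][:2]-C0
    print("t",round(o["time_s"],2),"s,t,z",round(q@E_,4),round(q@N_,4),round(o["eef_pos"][2],4),"F",o["ft_force"].round(2),"op",round(o["opening"],4),"gf",round(o["grasp_force"],1));return o
E
python3 - <<'E'
from h import *
movep([.4337,-.2870,.16],RD);move_l([.4337,-.2870,.078],feed=.1)
tell();gripper_to(0.02,50);hold(.2);tell()
move_l([.4337,-.2870,.215],feed=.15);tell()
movep(rail(.0752,.001,.215),RD);move_l(rail(.0752,.001,.125),feed=.1);hold(.3);tell()
for n in("scene","top","wrist"):
    im,d=get_image(n);c=get_calibration(n);np.savez(f"pics/h_{n}.npz",im=im,d=d,K=c["intrinsics"],T=c["world_from_camera"])
    if n=="scene":a=cv2.resize(im[150:260,180:390],(630,330),interpolation=2)
    if n=="top":b=cv2.resize(im[150:240,200:370],(510,270),interpolation=2)
o=np.zeros((600,630,3),np.uint8);o[:330]=a;o[330:,:510]=b
cv2.imwrite("pics/hover.png",o[...,::-1])
E
```

```text
t 6.0 s,t,z -0.3397 -0.0437 0.0788 F [0.32 0.41 0.99] op 0.0497 gf 0.0
t 6.53 s,t,z -0.3396 -0.0439 0.0784 F [ 0.86 -0.08  1.14] op 0.025 gf 48.8
t 7.6 s,t,z -0.3389 -0.0451 0.2136 F [ 0.01  0.08 -0.39] op 0.0247 gf 49.3
t 10.49 s,t,z 0.0753 0.0013 0.1255 F [-0.51  0.89 -0.97] op 0.0249 gf 49.3
```

View pics/hover.png

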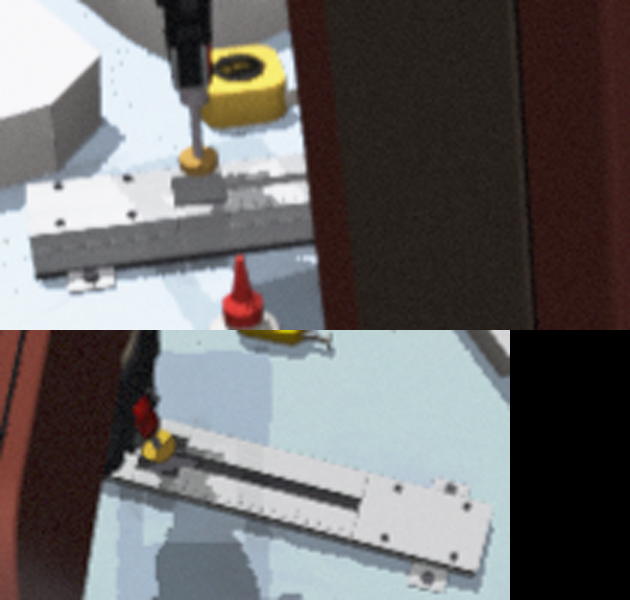

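The pin is held, with its brass foot hanging over the opening: scene crop (198,160), top crop (158,447). I'll check the foot's centre against the opening in both views.

```bash
python3 - <<'E'
from h import *
L=[]
for n,(x0,y0,x1,y1) in {"scene":(230,190,262,212),"top":(240,180,262,202)}.items():
    z=np.load(f"pics/h_{n}.npz");im=z["im"];c=dict(intrinsics=z["K"],world_from_camera=z["T"])
    m=mask(im,(12,110,70),(28,255,255));k=np.zeros_like(m);k[y0:y1,x0:x1]=m[y0:y1,x0:x1]
    N,Lb,st,_=cv2.connectedComponentsWithStats(k);i=1+st[1:,4].argmax()
    x,y,w,h,a=st[i];uv=(x+(w-1)/2,y+(h-1)/2);P=cloud(c,z["d"])[Lb==i]
    print(n,st[i],uv,"depth med",np.median(P,0).round(4))
    for zz in(.0575,.0615,.0655):
        q=ray(c,uv,zz)[:2]-C0;print("  z",zz,"s,t",(q@E_).round(4),(q@N_).round(4))
    L.append((c["world_from_camera"][:3,3],ray(c,uv,0)-c["world_from_camera"][:3,3]))
A=np.zeros((3,3));b=np.zeros(3)
for o,d in L:
    d=d/np.linalg.norm(d);M=np.eye(3)-np.outer(d,d);A+=M;b+=M@o
X=np.linalg.solve(A,b);q=X[:2]-C0;print("tri",X.round(4),"s,t",(q@E_).round(4),(q@N_).round(4))
E
```

```text
scene [240 199  12   9  75] (np.float64(245.5), np.float64(203.0)) depth med [0.5625 0.1079 0.0655]
  z 0.0575 s,t 0.0734 0.0074
  z 0.0615 s,t 0.0737 0.0018
  z 0.0655 s,t 0.0741 -0.0038
top [247 183  12  11  81] (np.float64(252.5), np.float64(188.0)) depth med [0.5651 0.1017 0.0646]
  z 0.0575 s,t 0.0746 0.0018
  z 0.0615 s,t 0.0735 0.0011
  z 0.0655 s,t 0.0725 0.0003
tri [0.5696 0.1055 0.062 ] s,t 0.0736 0.001
```

```bash
python3 - <<'E'
from h import *
S,T=.0762,.0008
move_l(rail(S,T,.125),feed=.05)
print(move_l(rail(S,T,.086),feed=.04,max_force=4));hold(.2);tell()
print(move_l(rail(S,T,.080),feed=.012,max_force=8));tell()
print(move_l(rail(S,T,.077),feed=.012,max_force=8));hold(.2);tell()
E
```

```text
False
t 12.22 s,t,z 0.0763 0.001 0.0863 F [ 0.18 -0.15 -0.33] op 0.0253 gf 49.3
False
t 12.87 s,t,z 0.0763 0.001 0.0804 F [-1.38  0.02  3.42] op 0.0248 gf 49.7
False
t 13.47 s,t,z 0.0763 0.001 0.0773 F [-2.31  0.18  4.74] op 0.025 gf 49.8
```

Contact came at the flank height, with about 4 mm of compression (5 N). Now I draw it into the slot under guard.

```bash
python3 - <<'E'
from h import *
for s in(.064,.052,.040):
    r=move_l(rail(s,.0008,.077),feed=.02,max_force=3.5);print(r);o=tell()
    print("  lateral N_",(o["ft_force"][:2]@N_).round(2),"E_",(o["ft_force"][:2]@E_).round(2))
    if r: break
E
```

```text
False
t 14.22 s,t,z 0.0647 0.0016 0.0777 F [0.16 1.99 5.5 ] op 0.0249 gf 50.0
  lateral N_ -0.29 E_ 1.98
False
t 14.97 s,t,z 0.0527 0.0016 0.0776 F [0.67 2.24 6.66] op 0.0253 gf 50.0
  lateral N_ 0.16 E_ 2.34
False
t 15.72 s,t,z 0.0407 0.0017 0.0777 F [1.17 2.42 5.38] op 0.0252 gf 50.0
  lateral N_ 0.61 E_ 2.62
```

```bash
python3 - <<'E'
from h import *
for s in np.arange(.030,-.061,-.010):
    r=move_l(rail(s,.0008,.077),feed=.015,max_force=3.2);o=tell()
    if r or o["ft_force"][2]<3 or abs(o["ft_force"][:2]@E_)>4.5:print("stop",r);hold(.2);tell();break
E
```

```text
t 16.54 s,t,z 0.0307 0.0017 0.0776 F [0.82 1.42 5.26] op 0.0251 gf 50.0
t 17.36 s,t,z 0.0205 0.0017 0.0777 F [0.32 1.1  5.19] op 0.0249 gf 49.9
t 18.18 s,t,z 0.0101 0.0013 0.0773 F [-1.99 -0.77  0.49] op 0.0249 gf 51.0
stop False
t 18.38 s,t,z 0.0094 -0.0005 0.0757 F [0.18 0.08 0.29] op 0.0251 gf 51.0
```

The foot dropped: Fz fell from 5.2 N to 0.3 N between s = 20 and 10 mm. Now I lower gently onto the notch floor. Contact is expected at TCP z ≈ 73.5 mm.

```bash
python3 - <<'E'
from h import *
o=observe();s=(o["eef_pos"][:2]-C0)@E_;print(s)
for z in(.0755,.0745,.0735,.0725,.0715,.0705):
    move_l(rail(.0100,.0008,z),feed=.01);hold(.15);o=tell()
    if o["ft_force"][2]>1.6:break
E
```

```text
0.009353253525092607
t 18.82 s,t,z 0.0099 0.0004 0.0752 F [-1.45 -0.32 -0.49] op 0.0247 gf 51.1
t 19.23 s,t,z 0.01 0.0006 0.0745 F [-2.73  0.34  0.97] op 0.0244 gf 51.3
t 19.62 s,t,z 0.01 0.0007 0.0735 F [-3.12  0.25  1.41] op 0.0249 gf 51.3
t 20.02 s,t,z 0.01 0.0007 0.0725 F [-3.43 -0.65  2.6 ] op 0.0248 gf 51.4
```

```bash
python3 - <<'E'
from h import *
for t in(-.0002,-.0010):
    move_l(rail(.0100,t,.0730),feed=.01);hold(.2);o=tell();print((o["ft_force"][:2]@N_).round(2))
    if abs(o["ft_force"][:2]@N_)<1:break
for n in("scene","top"):
    im,d=get_image(n);np.savez(f"pics/n_{n}.npz",im=im,d=d)
    if n=="scene":a=cv2.resize(im[130:240,220:400],(720,440),interpolation=2)
cv2.imwrite("pics/notch.png",a[...,::-1])
E
```

```text
t 20.48 s,t,z 0.01 0.0004 0.0733 F [-0.   -1.16  3.32] op 0.0251 gf 51.4
0.26
```

View pics/notch.png

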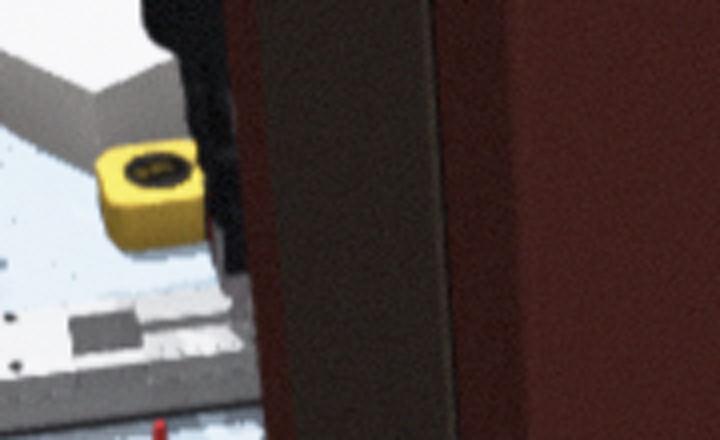

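The arm hides the pin in this view. Contact is about 7 mm below the flank height and the side force is gone, so the foot is in the notch. I ease off the spring, release, retreat and look.

```bash
python3 - <<'E'
from h import *
move_l(rail(.0100,-.0002,.0742),feed=.01);hold(.2);o=tell()
gripper_to(0.032);hold(.2);tell();gripper_to(0.06);hold(.2);tell()
move_l(rail(.0100,-.0002,.22),feed=.1)
movep(rail(-.10,.0,.26),RD);hold(.2);tell()
c=get_calibration("wrist");o=[]
for n in("scene","top","wrist"):
    im,d=get_image(n);np.savez(f"pics/f_{n}.npz",im=im,d=d,K=c["intrinsics"],T=c["world_from_camera"]);o.append(im)
b=cv2.resize(o[1][150:240,200:370],(510,270),interpolation=2)
a=cv2.resize(o[2],(510,319))
cv2.imwrite("pics/final.png",np.vstack([b,a])[...,::-1])
z=np.load("pics/f_top.npz")
for n in("top","wrist"):
    z=np.load(f"pics/f_{n}.npz");cc=get_calibration(n);P=cloud(cc,z["d"]);im=z["im"]
    red=mask(im,(0,150,60),(8,255,255))|mask(im,(172,150,60),(180,255,255))
    k=(red>0)&(np.hypot(P[...,0]-.5545,P[...,1]-.044)<.06)&(P[...,2]>.03)
    if k.sum():
        q=P[k];zt=np.percentile(q[:,2],95);m=q[q[:,2]>zt-.004].mean(0);g=m[:2]-C0;print(n,k.sum(),zt,m.round(4),"s,t",g@E_,g@N_)
E
```

```text
t 21.05 s,t,z 0.01 0.0002 0.0744 F [ 1.4  -0.71  1.5 ] op 0.0249 gf 51.3
t 21.49 s,t,z 0.01 -0.0005 0.0739 F [ 0.22 -0.33 -0.53] op 0.0321 gf 0.0
t 22.07 s,t,z 0.01 -0.0002 0.0742 F [-0.72 -0.47  0.68] op 0.0599 gf 0.0
t 24.43 s,t,z -0.099 -0.0005 0.2591 F [-0.63  0.59  0.14] op 0.06 gf 0.0
top 137 0.6369119220097522 [ 0.5527 -0.0106  0.6376] s,t -0.04340408238327942 0.010333668357212202
wrist 737 0.12002162230724989 [0.5554 0.0409 0.1206] s,t 0.007371152585023968 0.0014507945478916121
```

View pics/final.png

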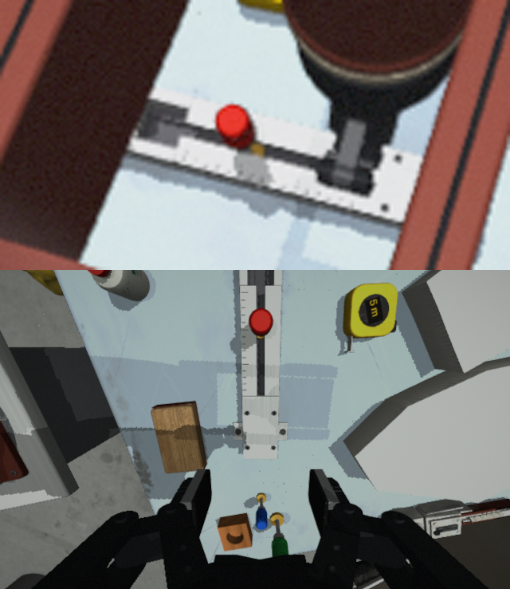

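The final pictures show the red pin standing alone in the slot (wrist view 260,321). The handle top is at about 119 mm, and a foot on the notch floor would put it at 118 mm (126 mm on the flanks). The handle is centred on the slot, and the tape measure, sanding block and bottle look untouched.

```bash
python3 -c "
from plant import *
print(job_done())"
```

```text
the job is handed in; nothing more can be done
None
```

The red-handled pin is standing upright with its foot on the hidden notch's floor, at about rail y = +8 mm. I let go and handed the job in at about 24.5 s, with the oil bottle, tape measure and sanding block untouched.

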